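# Dig the bronze drainage disc out of the caddy and fit it under the load cap

### The arm

A 7-joint arm with a two-finger parallel gripper is mounted at the origin on the work surface. World frame = base frame: x ahead of the robot, y to its left, z up, the work surface at z = 0. Lengths are in m, angles in rad, forces in N, time in s.
With the tool pointing down it reaches from about 0.4 to 0.875 m from the base axis. Payload 19.3 kg.
Tool frame: the origin (TCP) lies at the very end of the fingers, on their centre line; the grasp point (between the pads) lies 19 mm behind it; z points along the fingers, y is the line along which they close (so a half turn about z gives the same grasp; the last joint's range is limited). The gripper opens to 85 mm and grips with 20 to 120 N. Pads are 22 mm wide; open, the fingers measure 114 mm over their backs; the gripper's body (76 mm by 85 mm) begins 54 mm behind the grasp point. The pads swing forward as they close: fully open they stand 13 mm farther back than shut.
Start: joints at [1.042, 0.521, -0.036, 1.599, 0.021, 1.021, -0.113], TCP at [0.277, -0.56, 0.231] pointing down, gripper open.
Joint ranges: [-2.91, 2.91], [-0.3, 2.13], [-1.5, 1.42], [0.17, 2.43], [-1.26, 4.41], [0.16, 1.93], [-2.52, 2.52]. Speed limits (rad/s): [1.89, 1.89, 2.39, 2.39, 3.01, 3.01, 3.01].

### API

Orientations are given as [roll, pitch, yaw] about the fixed x, y, z axes, in that order (R = Rz(yaw) Ry(pitch) Rx(roll)).
In Python, from workcell import monitor, viewer, bot gives the robot as it stands.
- The arm moves only by the tool move_arm, never from a script. Its arguments are lists of equal length, an entry for each row: "gripper": the opening, from 0 (shut) to 1 (fully open); "linear": the shift along the tool's x, y, z in cm, a list of three; "twist": the turn about the tool's z in degrees. A call has 1 to 8 rows; each row shifts and turns the commanded pose from where the row before left it, along the tool's axes as they then stand; what a row does not reach is not made up. A row lasts 1/10 s, in which the tool goes at most 50 mm and 8.59 degrees, less where a joint would pass 70% of its speed; a pose out of reach is approached as far as the arm can. A call with a gripper value outside its range is refused whole. The fingers move at their own pace and stop on an object; "squeeze" is the grip in N (left out, the last holds). Time passes only in rows, so rows that do not move let the fingers close. It gives the time, the measured TCP pose, the force, the opening and the grip force at its end, in the units of the state.
- monitor.observe(): the state, without advancing time (a new reading comes with each control period).
- viewer.grab_frame(name): name is "scene" or "top" or "wrist"; returns a dict with "img" (480x640x3 uint8, red, green, blue), "K" (3x3 intrinsics, pixels), "eye" and "rotation" of the camera in the world. Camera axes: x right, y up, looking along -z (the intrinsics and any distortion apply to the point x, -y, -z); pixel columns grow to the right and rows downward; lengths in m; the calibration is good to about 2 mm. A picture is of the moment at which its call begins. There is no depth.
- bot.job_done(): hands the job in; it is judged then, once.
The state is a dict: "clock": time; "qpos": joint angles; "qd": joint speeds; "joint_efforts": joint torques, N m; "position": TCP position; "tool_rot": TCP orientation; "force": force on the tool from outside, world axes, zero at the start; "moment": the same for the moment, N m; "grip_width": finger opening in m; "finger_force": force on a finger pad.
Only numpy, scipy, OpenCV 4.12 (cv2) and the standard library are available. Lean on these libraries where they do the work, as an engineer would, in place of code of your own. Each camera call takes 0.05 s, during which the arm holds its last target. There are 200 camera calls.

### The job

Move the two tall things, the steel mould and the black transducer with the red top, out of the grey caddy and stand them on the blue mat, so that you can fetch the bronze disc from behind them. Lay the bronze disc flat in the round rimmed seat of the beige cell base, then set the steel load cap centred on top of it. Last of all stand the mould and the transducer back upright in the caddy, each on the same yellow ring it came from, and leave the white disc and the dial gauge undisturbed.

Things in the scene. Friction and masses are not known exactly. Their poses are not given: they have to be found in the camera images.
- mould: Steel specimen mould, loose, tall upright round cylinder, 110 mm high: foot flange 48 mm diameter (lowest 12 mm), bright barrel 40 mm diameter above it (grip here) with a dark band near the top and a dark round top face. About 0.45 kg. Origin at the centre of its underside, z up. At the start it stands in the caddy on one of the two front rings.
- transducer: Pressure transducer, loose, tall upright round cylinder, 110 mm high: black body 44 mm diameter up to 88 mm (grip here) with a pale band low down, red top 36 mm diameter from 88 to 110 mm. About 0.35 kg. Origin at the centre of its underside, z up. At the start it stands in the caddy on the other front ring.
- bronze_disc: Porous drainage disc of brown bronze with dark pinholes, loose, 50 mm diameter, 20 mm thick, about 0.16 kg. Origin at the centre of its underside, z up. At the start it lies in the caddy on the rear ring, close behind the two tall things.
- cap: Load cap, loose, steel round plate 50 mm diameter and 15 mm thick with a black knob on top, 24 mm diameter, from 15 to 42 mm up (grip here). About 0.25 kg. Origin at the centre of its underside, z up. At the start it stands on the bench beyond the caddy, in a row with the white disc and the gauge, in any order.
- caddy: Grey caddy, fixed, 130 mm along x, 160 mm along y, floor 8 mm above the bench, aluminium lip 4 mm thick round it, top 14 mm above the bench. Three flat painted yellow rings on the floor: two front ones, 54 mm diameter, at x = -22 mm, y = +38 and -38 mm; a rear one, 58 mm, at x = +27, y = 0. Origin at the centre of its underside, on the bench; x to the rear (away from the robot), z up.
- mat: Blue flat mat, fixed, 180 mm along its x, 120 mm along its y, 4 mm thick, the side area for the tall things. Origin at the centre of its underside. It lies to the left or to the right of the caddy, the cell base on the other side.
- cell: Cell base, fixed: beige square plate 140 x 140 x 14 mm with a round steel pedestal, 72 mm diameter, in its middle. The flat black seat on it is 30 mm above the bench; the rim round the seat, 62 mm inside diameter, rises 4 mm more (to 34 mm). Bolts at the corners reach 24 mm above the bench. Origin at the centre of its underside, on the bench below the seat's centre; z up.
- white_disc: White ceramic disc, loose, 50 mm diameter, 20 mm thick. Not wanted: leave it where it is. Origin at the centre of its underside.
- gauge: Dial gauge lying face up, loose, dark round case 58 mm diameter, 24 mm high, pale face with ticks and red needle, short steel stem of 10 mm diameter reaching 49 mm from the centre along its x. Leave it where it is. Origin at the centre of its underside.
There are look-alikes about, which are no part of the job. Of the things that look like the cell, take the one that is farthest to the robot's left at the start.

How it is judged:
On the way, in this order (a step that is already met when the one before it is completed fails the run):
1. the mould and the transducer both stand upright on the blue mat, let go, while the bronze disc still lies in its place in the caddy (x of mould in the frame of mat between -0.09 and 0.09 m and y of mould in the frame of mat between -0.06 and 0.06 m and z of each of mould, transducer in the frame of mat below 0.009 m and angle between each of mould, transducer's own z axis and vertical below 0.1 rad and contact force between each of mould, transducer and the fingers below 0.3 N and linear speed of each of mould, transducer below 0.02 m/s and x of transducer in the frame of mat between -0.09 and 0.09 m and y of transducer in the frame of mat between -0.06 and 0.06 m and distance of bronze_disc from where it was at the start of the episode below 0.03 m), for 0.2 s.
2. the bronze disc lies flat in the seat of the cell base, let go (horizontal distance between bronze_disc and cell below 0.009 m and z of bronze_disc in the frame of cell between 0.026 and 0.033 m and angle between bronze_disc's own z axis and vertical below 0.06 rad and contact force between bronze_disc and the fingers below 0.3 N and linear speed of bronze_disc below 0.02 m/s), for 0.2 s.
3. the load cap sits centred on the bronze disc in the seat, let go (all of step 2 and horizontal distance between cap and bronze_disc below 0.01 m and z of cap in the frame of bronze_disc between 0.017 and 0.024 m and angle between cap's own z axis and vertical below 0.08 rad and contact force between cap and the fingers below 0.3 N and linear speed of cap below 0.02 m/s), for 0.2 s.
4. the mould and the transducer stand upright in the caddy again, each where it stood at the start, let go (distance of each of mould, transducer from where it was at the start of the episode below 0.015 m and angle between each of mould, transducer's own z axis and vertical below 0.1 rad and contact force between each of mould, transducer and the fingers below 0.3 N and linear speed of each of mould, transducer below 0.02 m/s), for 0.2 s.
At the end, for the whole second after the job is handed in: The bronze disc lies flat inside the rim of the cell base's seat (within 9 mm of its centre), the load cap stands flat on it, centred within 10 mm; the mould and the transducer stand upright in the caddy, each within 15 mm of where it stood at the start; all are let go and at rest (all of step 3 and all of step 4); the robot touches nothing.
It fails at once if the white disc is moved more than 20 mm (distance of white_disc from where it was at the start of the episode above 0.02 m).
It fails at once if the dial gauge is moved more than 20 mm (distance of gauge from where it was at the start of the episode above 0.02 m).
It also fails if it takes over 144 s, if anything falls off the work surface, if the arm or the gripper's body presses on something with over 40 N, if the wrist force passes 120 N, or if a joint passes its speed limit or range.

## Working session

There is one attempt and no reset: what is moved stays moved. The work goes in short steps, Python scripts to look and compute and a tool call to move; the robot and the scene stay as the last step left them, time stands still between calls to the robot, and variables do not carry over. Pictures are saved under pics/ and viewed, at most 14 in all, crops included, and the job is handed in when it is done.

Besides the shell and the picture viewer there is one more tool, called after ">>>" as a command line: name --pt "numbers of a row" for each row, then --argument value for the rest. move_arm: Moves the arm, as the interface text tells. Its arguments: {"type":"object","properties":{"gripper":{"type":"array"},"linear":{"type":"array"},"twist":{"type":"array"},"squeeze":{"type":"number"}},"required":["gripper","linear","twist"]}

```bash
mkdir -p pics; ls; cat > h.py <<'E'
import numpy as np, cv2
from workcell import monitor, viewer, bot
def grab(n,save=None):
    f=viewer.grab_frame(n)
    if save: cv2.imwrite('pics/'+save+'.png',f['img'][:,:,::-1])
    return f
def ray(f,u,v,z):
    K=np.array(f['K']);d=np.linalg.inv(K)@[u,v,1]
    d=np.array(f['rotation'])@[d[0],-d[1],-d[2]];e=np.array(f['eye'])
    return (e+d*(z-e[2])/d[2])[:2]
def proj(f,p):
    c=np.array(f['rotation']).T@(np.array(p)-f['eye']);q=np.array(f['K'])@[c[0],-c[1],-c[2]];return q[:2]/q[2]
E
python3 - <<'E'
from h import *
for n in ('scene','top'):
    f=grab(n,n);print(n,{k:(np.round(v,4).tolist() if k!='img' else 0) for k,v in f.items()})
print(monitor.observe())
E
```

```text
pics
scene {'img': 0, 'K': [[543.8698, 0.0, 320.8355], [0.0, 543.8698, 238.8604], [0.0, 0.0, 1.0]], 'eye': [1.1519, -0.2367, 0.9452], 'rotation': [0.6472, -0.0124, 1.4195]}
top {'img': 0, 'K': [[581.6584, 0.0, 316.6703], [0.0, 581.6584, 238.3409], [0.0, 0.0, 1.0]], 'eye': [0.3902, -0.0998, 1.4293], 'rotation': [0.0648, 0.0106, -1.5436]}
{'clock': 0.1, 'qpos': array([ 1.0418041 ,  0.5219544 , -0.03634682,  1.59991419,  0.02118148,
        1.02107294, -0.1127624 ]), 'qd': array([-0.00059477, -0.00039369, -0.00010033, -0.00052913,  0.00038467,
        0.00176917,  0.00047998]), 'joint_efforts': array([ 2.53111801e-03, -9.28485560e+01,  1.98315158e+00, -3.70537305e+01,
        1.80357619e-02,  5.29500103e-03,  5.66880090e-05]), 'position': array([ 0.27665521, -0.56012627,  0.23079624]), 'tool_rot': array([-3.14062845e+00,  3.98833916e-05,  4.58825324e-01]), 'force': array([ 0.00410916,  0.05298972, -0.48808671]), 'moment': array([-0.01338969,  0.04702431, -0.02312573]), 'finger_force': 0.0, 'grip_width': 0.08533991197888045}
```

```bash
python3 - <<'E'
s=open('h.py').read()
s=s.replace("    if save","    f['rotation']=R.from_euler('xyz',f['rotation']).as_matrix()\n    if save",1).replace("import numpy","from scipy.spatial.transform import Rotation as R\nimport numpy",1)
open('h.py','w').write(s)
E
```

```text
(no output)
```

View pics/top.png

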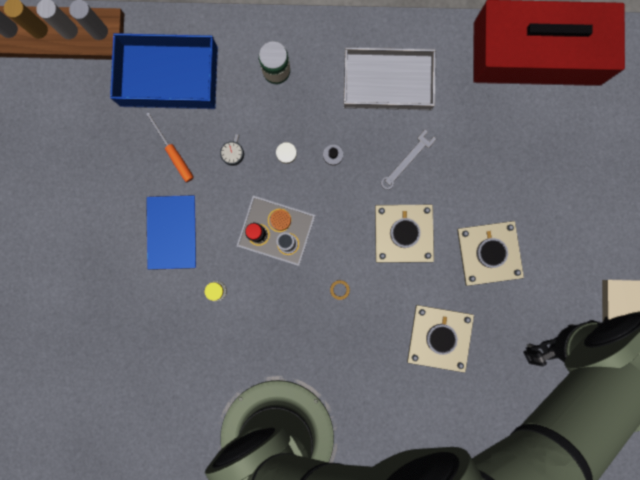

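View pics/scene.png

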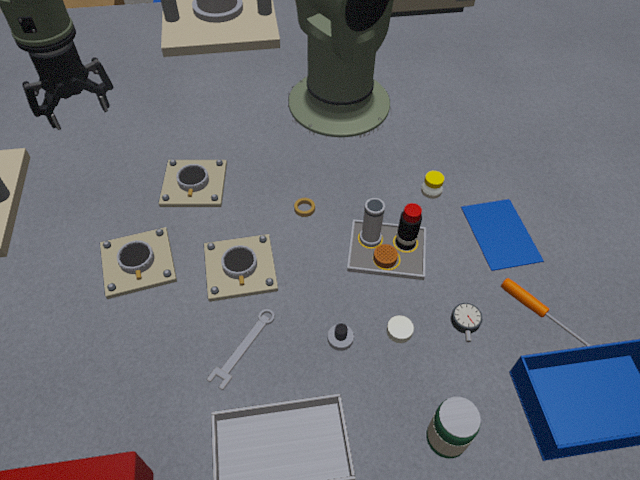

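The top view shows, in pixels: the red-topped transducer (255,231), mould (287,241), bronze disc (279,219), mat (171,232), cap (333,154), white disc (286,152) and gauge (231,152). The cell look-alikes are at (405,233), (492,252) and (442,339). Left is +y, which is small columns here, so (405,233) is the leftmost and is the cell. I'll confirm it by position and in a crop.

```bash
cat > m.py <<'E'
from h import *
t=grab('top');s=grab('scene')
def comps(f,mask,box,mn=20):
    x0,y0,x1,y1=box;m=np.zeros(mask.shape,np.uint8);m[y0:y1,x0:x1]=mask[y0:y1,x0:x1]
    n,l,st,c=cv2.connectedComponentsWithStats(m)
    i=1+np.argmax(st[1:,4]);return c[i],st[i,4],(l==i)
def hsv(f): return cv2.cvtColor(f['img'],cv2.COLOR_RGB2HSV)
H=hsv(t);h,sa,v=[H[...,i].astype(int) for i in range(3)]
def rep(n,mask,box,z):
    c,a,_=comps(t,mask.astype(np.uint8),box);print(n,np.round(c,1),a,np.round(ray(t,*c,z),4))
rep('red',((h<6)|(h>174))&(sa>170)&(v>120),(235,215,272,250),.118)
rep('bronze',(h>6)&(h<18)&(sa>120)&(v>120),(262,203,298,235),.028)
rep('white',(sa<50)&(v>190),(270,138,302,168),.02)
rep('gaugeface',(sa<60)&(v>150),(215,138,247,168),.024)
rep('knob',(v<60),(320,142,347,168),.042)
for b in ((380,210,430,255),(465,230,520,275),(420,320,465,360)): rep('seat',(v<50),b,.030)
c,a,m=comps(t,((h>105)&(h<125)&(sa>150)).astype(np.uint8),(140,180,205,280))
r=cv2.minAreaRect(cv2.findContours(m.astype(np.uint8),0,1)[0][0]);print('mat',ray(t,*r[0],.004),[np.round(ray(t,*p,.004),3).tolist() for p in cv2.boxPoints(r)])
a=cv2.resize(t['img'][185:280,230:325],None,fx=5,fy=5,interpolation=2)
b=cv2.resize(t['img'][200:270,370:440],None,fx=4,fy=4,interpolation=2)
c=np.zeros((475,800,3),np.uint8);c[:,:475]=a;c[:280,490:770]=b
cv2.imwrite('pics/crop.png',c[:,:,::-1])
E
python3 m.py
```

```text
red [253.1 230.9] 181 [0.4879 0.0607]
bronze [280.2 219.4] 347 [0.5243 0.0072]
white [285.7 151.9] 291 [ 0.6915 -0.0007]
gaugeface [231.1 152.2] 271 [0.6865 0.1328]
knob [332.8 152.7] 70 [ 0.6877 -0.1159]
seat [405.2 232.3] 421 [ 0.5008 -0.2953]
seat [492.7 252.4] 437 [ 0.4578 -0.5057]
seat [442.1 339. ] 435 [ 0.2484 -0.3872]
mat [0.48841224 0.27781259] [[0.575, 0.342], [0.58, 0.224], [0.403, 0.214], [0.398, 0.331]]
```

View pics/crop.png

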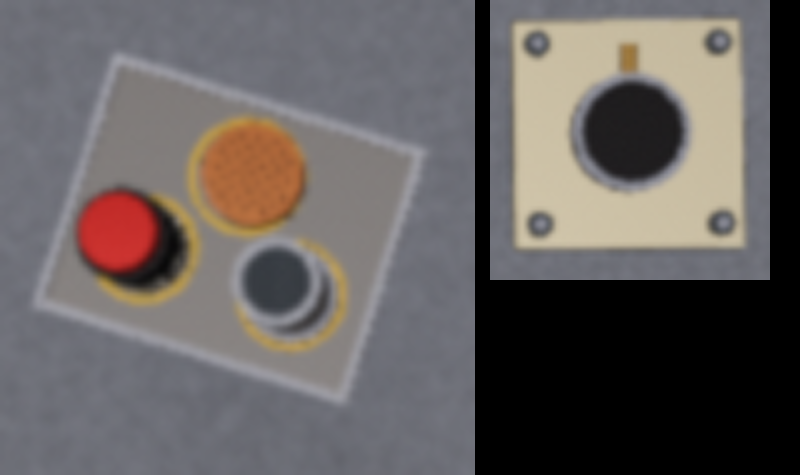

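The crop confirms it: bronze disc on the rear ring, transducer on the front-left ring, mould on the front-right ring at crop (277,281). The cell's black seat is round and central.

```bash
cat >> h.py <<'E'
def to(x,y,z=None,yaw=None):
    o=monitor.observe();p=o['position'];Rm=R.from_euler('xyz',o['tool_rot']).as_matrix()
    d=Rm.T@(np.array([x,y,p[2] if z is None else z])-p)*100
    tw=None if yaw is None else -np.degrees((yaw-o['tool_rot'][2]+np.pi)%(2*np.pi)-np.pi)
    print('lin cm',np.round(d,2),'twist',tw,'| pos',np.round(p,4),'rot',np.round(o['tool_rot'],3),'F',np.round(o['force'],1),'w',round(o['grip_width'],4),'t',o['clock'])
    return Rm
E
python3 - <<'E'
from h import *
t=grab('top')
P=[ray(t,230+a/5,185+b/5,.014) for a,b in ((117,57),(424,152),(343,400),(40,303))]
c=np.mean(P,0);x=(P[0]+P[1]-P[2]-P[3]);print(c,np.linalg.norm(x)/2,np.linalg.norm(P[0]-P[1]));x/=np.linalg.norm(x);y=np.array([-x[1],x[0]])
print('yaw',np.degrees(np.arctan2(x[1],x[0])))
for a,b in ((-.022,.038),(-.022,-.038),(.027,0)): print(c+a*x+b*y)
print('mould',ray(t,285.4,241.2,.118), 'red2',ray(t,230+118/5,185+232/5,.118))
for a in (((250,118),(305,175),(250,226),(201,172)),): print('br',np.mean([ray(t,230+u/5,185+v/5,.028) for u,v in a],0))
to(.488,.060,None,np.radians(73))
E
```

```text
[0.49805222 0.01713068] 0.1268336274597433 0.15778702170159256
yaw -15.910658933067355
[0.48731228 0.05970595]
[ 0.46647778 -0.01338251]
[0.52401786 0.00972895]
mould [ 0.46648026 -0.01309489] red2 [0.48678043 0.05959286]
br [0.52388987 0.00682068]
lin cm [ 4.641e+01 -4.625e+01  3.000e-02] twist -46.71489765357447 | pos [ 0.2767 -0.5602  0.231 ] rot [-3.141  0.     0.459] F [ 0.5  0.3 -0.6] w 0.0851 t 0.25
```

>>> move_arm --gripper '[1,1,1,1,1,1,1,1]' --pt "2.9 -2.9 0" --pt "2.9 -2.9 0" --pt "2.9 -2.9 0" --pt "2.9 -2.9 0" --pt "2.9 -2.9 0" --pt "2.9 -2.9 0" --pt "2.9 -2.9 0" --pt "2.9 -2.9 0" --twist '[0,0,0,0,0,0,0,0]'

```text
clock: 1.05
position: [0.3823, -0.2481, 0.2314]
tool_rot: [3.141, -0.0, 0.459]
force: [1.1, 0.1, 0.1]
grip_width: 0.0853
finger_force: 0.0
```

>>> move_arm --gripper '[1,1,1,1,1,1,1,1]' --pt "2.9 -2.9 0" --pt "2.9 -2.9 0" --pt "2.9 -2.9 0" --pt "2.9 -2.9 0" --pt "2.9 -2.9 0" --pt "2.9 -2.9 0" --pt "2.9 -2.9 0" --pt "2.9 -2.9 0" --twist '[0,0,0,0,0,0,0,0]'

```text
clock: 1.85
position: [0.4876, 0.0628, 0.2314]
tool_rot: [3.141, -0.0, 0.459]
force: [0.7, -0.4, 0.2]
grip_width: 0.0854
finger_force: 0.0
```

>>> move_arm --gripper '[1,1,1,1,1,1,1]' --pt "0 0 0" --pt "0 0 0" --pt "0 0 0" --pt "0 0 0" --pt "0 0 0" --pt "0 0 0" --pt "0 0 0" --twist '[-7.5,-7.5,-7.5,-7.5,-7.5,-7.5,-1.7]'

```text
clock: 2.55
position: [0.4873, 0.061, 0.2313]
tool_rot: [-3.142, -0.0, 1.277]
force: [-0.5, -0.5, -0.6]
grip_width: 0.0855
finger_force: 0.0
```

```bash
python3 -c "
from h import *
to(.488,.060,.062,np.radians(73))
f=grab('wrist','w1')
print(proj(f,[.487,.06,.118]),proj(f,[.4665,-.0133,.118]),f['eye'])"
```

```text
lin cm [-0.08  0.1  16.93] twist 0.17094128422698204 | pos [0.4873 0.061  0.2313] rot [-3.142 -0.     1.277] F [-0.5 -0.5 -0.6] w 0.0855 t 2.55
[323.6987666  232.50131532] [325.7109433  326.87021168] [0.50664925 0.12741426 0.37263933]
```

```bash
python3 -c "
from h import *
f=grab('wrist')
H=cv2.cvtColor(f['img'],cv2.COLOR_RGB2HSV);m=(((H[...,0]<6)|(H[...,0]>174))&(H[...,1]>170)&(H[...,2]>110)).astype(np.uint8)
n,l,s,c=cv2.connectedComponentsWithStats(m);i=1+s[1:,4].argmax();print(c[i],s[i]);
top=s[i]"
```

```text
[323.54395916 229.77084515] [ 300  207   49   47 1763]
```

View pics/w1.png

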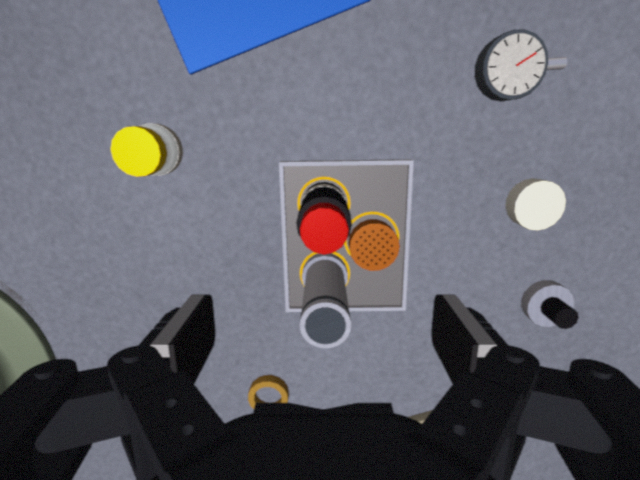

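>>> move_arm --gripper '[1,1,1,1,1,1,1,1]' --pt "-0.1 0.1 2.5" --pt "0 0 2.5" --pt "0 0 2.5" --pt "0 0 2.5" --pt "0 0 2.5" --pt "0 0 2.4" --pt "0 0 1.5" --pt "0 0 1" --twist '[0,0,0,0,0,0,0,0]'

```text
clock: 3.45
position: [0.4876, 0.0599, 0.0562]
tool_rot: [-3.141, 0.001, 1.271]
force: [0.7, -0.4, 0.9]
grip_width: 0.0851
finger_force: 0.0
```

>>> move_arm --gripper '[0.3,0.1,0.1,0.1,0.1,0.1,0.1,0.1]' --pt "0 0 0" --pt "0 0 0" --pt "0 0 0" --pt "0 0 0" --pt "0 0 0" --pt "0 0 0" --pt "0 0 0" --pt "0 0 0" --twist '[0,0,0,0,0,0,0,0]' --squeeze 40

```text
clock: 4.25
position: [0.4884, 0.0599, 0.0582]
tool_rot: [3.14, -0.001, 1.273]
force: [-1.9, -0.3, 7.9]
grip_width: 0.043
finger_force: 39.9
```

>>> move_arm --gripper '[0.1,0.1,0.1,0.1,0.1,0.1,0.1,0.1]' --pt "0 0 -1" --pt "0 0 -2" --pt "0 0 -2.5" --pt "0 0 -2" --pt "2 -0.1 0" --pt "2.5 -0.2 0" --pt "3 -0.2 0" --pt "3 -0.2 0" --twist '[0,0,0,0,0,0,0,0]'

```text
clock: 5.05
position: [0.5123, 0.1631, 0.1334]
tool_rot: [3.141, -0.0, 1.273]
force: [0.3, -0.2, -3.0]
grip_width: 0.0432
finger_force: 41.6
```

>>> move_arm --gripper '[0.1,0.1,0.1,0.1,0.1,0.1,0.1,0.1]' --pt "3 -0.2 0" --pt "3 -0.2 0" --pt "3 -0.2 0" --pt "2 -0.2 0" --pt "1.1 0 0" --pt "0 0 2" --pt "0 0 2" --pt "0 0 2" --twist '[0,0,0,0,0,0,0,0]'

```text
clock: 5.85
position: [0.54, 0.2795, 0.0723]
tool_rot: [3.141, 0.0, 1.273]
force: [0.8, -0.0, -2.8]
grip_width: 0.0431
finger_force: 41.6
```

```bash
python3 -c "
from h import *
to(.5404,.281,.0545)
f=grab('wrist','w2')"
```

```text
lin cm [ 0.15 -0.01  1.78] twist None | pos [0.54   0.2795 0.0723] rot [3.141 0.    1.273] F [ 0.8 -0.  -2.8] w 0.0431 t 5.85
```

View pics/w2.png

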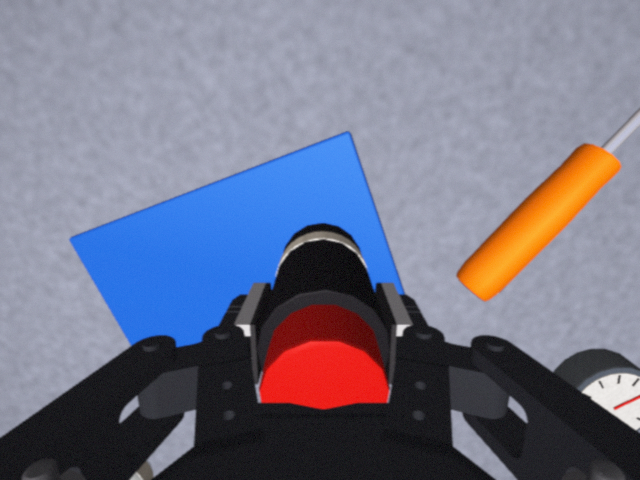

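The transducer is held upright over the mat (bottom near pixel (320,235), mat corner at (350,132)), so I'll lower it.

>>> move_arm --gripper '[0.1,0.1,0.1,0.1,0.1]' --pt "0.1 0 0.8" --pt "0 0 0.5" --pt "0 0 0.3" --pt "0 0 0.1" --pt "0 0 0" --twist '[0,0,0,0,0]'

```text
clock: 6.4
position: [0.5402, 0.2814, 0.0557]
tool_rot: [3.141, -0.0, 1.274]
force: [0.2, -0.0, -3.1]
grip_width: 0.043
finger_force: 41.5
```

>>> move_arm --gripper '[0.1,0.1,0.1,0.1]' --pt "0 0 0.1" --pt "0 0 0.1" --pt "0 0 0.05" --pt "0 0 0" --twist '[0,0,0,0]'

```text
clock: 6.8
position: [0.5404, 0.2817, 0.0542]
tool_rot: [3.141, -0.001, 1.274]
force: [-6.1, -2.9, 18.8]
grip_width: 0.0435
finger_force: 43.7
```

>>> move_arm --gripper '[0.6,1,1,1,1,1,1,1]' --pt "0 0 -0.1" --pt "0 0 0" --pt "0 0 -1" --pt "0 0 -2.5" --pt "0 0 -3" --pt "0 0 -3" --pt "0 0 -3" --pt "0 0 -1" --twist '[0,0,0,0,0,0,0,0]'

```text
clock: 7.6
position: [0.541, 0.282, 0.1925]
tool_rot: [3.139, -0.003, 1.274]
force: [-0.1, -0.3, 0.6]
grip_width: 0.0853
finger_force: 0.0
```

>>> move_arm --gripper '[1,1,1,1,1,1,1,1]' --pt "-3.8 0.2 0" --pt "-3.8 0.2 0" --pt "-3.8 0.2 0" --pt "-3.8 0.2 0" --pt "-3.8 0.2 0" --pt "-3.8 0.2 0" --pt "-3.8 0.2 0" --pt "-3.8 0.2 0" --twist '[0,0,0,0,0,0,0,0]'

```text
clock: 8.4
position: [0.4658, -0.0154, 0.189]
tool_rot: [3.141, 0.0, 1.274]
force: [0.2, -0.2, -0.0]
grip_width: 0.0855
finger_force: 0.0
```

```bash
python3 -c "
from h import *
to(.4665,-.0133,.057)
f=grab('wrist','w3');t=grab('top')
H=cv2.cvtColor(t['img'],cv2.COLOR_RGB2HSV);m=(((H[...,0]<6)|(H[...,0]>174))&(H[...,1]>170)&(H[...,2]>110)).astype(np.uint8);m[:,300:]=0
n,l,s,c=cv2.connectedComponentsWithStats(m);i=1+s[1:,4].argmax();print(c[i],s[i],ray(t,*c[i],.114));
"
```

```text
lin cm [2.30e-01 1.00e-02 1.32e+01] twist None | pos [ 0.4658 -0.0154  0.189 ] rot [3.141 0.    1.274] F [ 0.2 -0.2 -0. ] w 0.0855 t 8.4
[157.58928571 205.89880952] [151 199  14  15 168] [0.53959591 0.2812776 ]
```

View pics/w3.png

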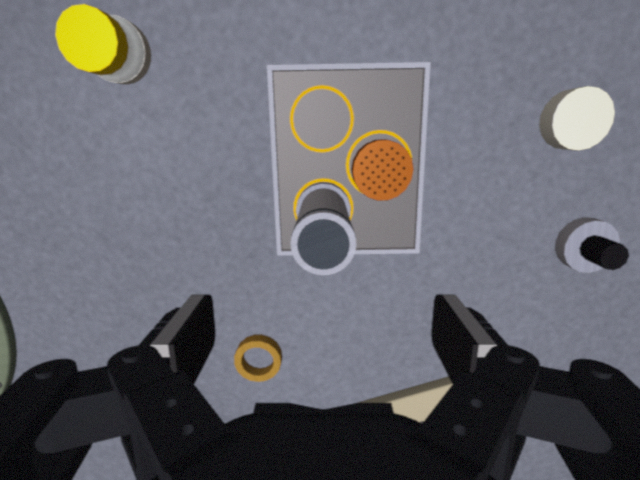

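The transducer stands at (0.540, 0.281), and the mould's top is centred at pixel (324,242) between the fingers. Now for the mould.

>>> move_arm --gripper '[1,1,1,1,1,1,1,1]' --pt "0.2 0 2.2" --pt "0 0 2.2" --pt "0 0 2.2" --pt "0 0 2.2" --pt "0 0 2.2" --pt "0 0 1.2" --pt "0 0 0.8" --pt "0 0 0.2" --twist '[0,0,0,0,0,0,0,0]'

```text
clock: 9.3
position: [0.4669, -0.0119, 0.0565]
tool_rot: [-3.141, 0.0, 1.274]
force: [-0.5, 0.0, -0.3]
grip_width: 0.0852
finger_force: 0.0
```

>>> move_arm --gripper '[0.3,0.1,0.1,0.1,0.1,0.1,0.1,0.1]' --pt "0 0 0" --pt "0 0 0" --pt "0 0 0" --pt "0 0 0" --pt "0 0 0" --pt "0 0 0" --pt "0 0 0" --pt "0 0 0" --twist '[0,0,0,0,0,0,0,0]' --squeeze 50

```text
clock: 10.1
position: [0.467, -0.0121, 0.0575]
tool_rot: [3.141, 0.0, 1.274]
force: [-4.7, 0.5, 14.9]
grip_width: 0.039
finger_force: 45.0
```

>>> move_arm --gripper '[0.1,0.1,0.1,0.1,0.1,0.1,0.1,0.1]' --pt "0 0 -1" --pt "0 0 -2" --pt "0 0 -2.5" --pt "0 0 -2" --pt "2 -0.8 0" --pt "3 -1.3 0" --pt "3 -1.3 0" --pt "3 -1.3 0" --twist '[0,0,0,0,0,0,0,0]'

```text
clock: 10.9
position: [0.4539, 0.1078, 0.1324]
tool_rot: [3.141, -0.0, 1.273]
force: [0.5, -0.2, -6.0]
grip_width: 0.0389
finger_force: 47.7
```

>>> move_arm --gripper '[0.1,0.1,0.1,0.1,0.1,0.1,0.1,0.1]' --pt "3 -1.3 0" --pt "3 -1.3 0" --pt "3 -1.3 0" --pt "3 -1.3 0" --pt "2 -0.8 0" --pt "1.6 -0.6 0" --pt "0 0 2" --pt "0 0 2" --twist '[0,0,0,0,0,0,0,0]'

```text
clock: 11.7
position: [0.4368, 0.2758, 0.0921]
tool_rot: [3.141, -0.001, 1.275]
force: [0.4, -0.9, -6.0]
grip_width: 0.0387
finger_force: 47.7
```

>>> move_arm --gripper '[0.1,0.1,0.1,0.1,0.1,0.1]' --pt "0 0 1.8" --pt "0 0 1" --pt "0 0 0.5" --pt "0 0 0.2" --pt "0 0 0.1" --pt "0 0 0" --twist '[0,0,0,0,0,0]'

```text
clock: 12.3
position: [0.437, 0.2754, 0.0563]
tool_rot: [3.141, -0.001, 1.274]
force: [0.2, -0.0, -5.1]
grip_width: 0.039
finger_force: 47.6
```

>>> move_arm --gripper '[0.1,0.1,0.1,0.1]' --pt "0 0 0.1" --pt "0 0 0.1" --pt "0 0 0.05" --pt "0 0 0" --twist '[0,0,0,0]'

```text
clock: 12.7
position: [0.4369, 0.2753, 0.0536]
tool_rot: [3.141, -0.0, 1.274]
force: [-0.8, -2.0, 3.8]
grip_width: 0.0389
finger_force: 48.6
```

>>> move_arm --gripper '[0.6,1,1,1,1,1,1,1]' --pt "0 0 -0.05" --pt "0 0 0" --pt "0 0 -1" --pt "0 0 -2.5" --pt "0 0 -3" --pt "0 0 -3" --pt "0 0 -3" --pt "0 0 -1" --twist '[0,0,0,0,0,0,0,0]'

```text
clock: 13.5
position: [0.4376, 0.276, 0.1922]
tool_rot: [3.139, -0.003, 1.274]
force: [0.4, -0.2, -0.0]
grip_width: 0.0849
finger_force: 0.0
```

>>> move_arm --gripper '[1,1,1,1,1,1,1,1]' --pt "-2.9 2 0" --pt "-2.9 2 0" --pt "-2.9 2 0" --pt "-2.9 2 0" --pt "-2.9 2 0" --pt "-2.9 2 0" --pt "-2.9 2 0" --pt "-2.7 2.1 0" --twist '[0,0,0,0,0,0,0,0]'

```text
clock: 14.3
position: [0.5235, 0.0066, 0.189]
tool_rot: [-3.141, 0.0, 1.274]
force: [0.5, 0.1, 0.3]
grip_width: 0.0855
finger_force: 0.0
```

>>> move_arm --gripper '[1,1,1,1,1,1,1,1]' --pt "0 0 0" --pt "0 0 0" --pt "0 0 0" --pt "0 0 0" --pt "0 0 0" --pt "0 0 0" --pt "0 0 0" --pt "0 0 0" --twist '[-8,-8,-8,-8,-8,-8,-8,-8]'

```text
clock: 15.1
position: [0.5232, 0.0082, 0.1889]
tool_rot: [-3.141, -0.0, 2.397]
force: [0.4, 0.9, -0.2]
grip_width: 0.0853
finger_force: 0.0
```

>>> move_arm --gripper '[1,1,1,1,1]' --pt "0 0 0" --pt "0 0 0" --pt "0 0 0" --pt "0 0 0" --pt "0 0 0" --twist '[-8,-8,-8,-3,0]'

```text
clock: 15.6
position: [0.5232, 0.0081, 0.1888]
tool_rot: [3.142, -0.0, 2.863]
force: [-0.7, -0.1, 1.0]
grip_width: 0.0856
finger_force: 0.0
```

```bash
cat > b.py <<'E'
from h import *
def orange(f,box=None):
    H=cv2.cvtColor(f['img'],cv2.COLOR_RGB2HSV).astype(int);m=((H[...,0]>5)&(H[...,0]<16)&(H[...,1]>120)&(H[...,2]>90)).astype(np.uint8)
    m=cv2.morphologyEx(m,cv2.MORPH_CLOSE,np.ones((9,9)));m=cv2.morphologyEx(m,cv2.MORPH_OPEN,np.ones((9,9)))
    C=[c for c in cv2.findContours(m,0,1)[0]];return C
E
python3 -c "
from b import *
f=grab('wrist','w4')
for c in orange(f):
  (u,v),r=cv2.minEnclosingCircle(c);print(u,v,r,cv2.contourArea(c),ray(f,u,v,.028))
to(.524,.0075,.012,np.radians(163))
t=grab('top');H=cv2.cvtColor(t['img'],cv2.COLOR_RGB2HSV);m=(((H[...,0]<6)|(H[...,0]>174))&(H[...,1]>170)&(H[...,2]>110)).astype(np.uint8);m[:,300:]=0
n,l,s,c=cv2.connectedComponentsWithStats(m);i=1+s[1:,4].argmax();print(ray(t,*c[i],.114));
cv2.imwrite('pics/t2.png',cv2.resize(t['img'][170:290,130:350],None,fx=3.6,fy=3.6)[:,:,::-1])
"
```

```text
616.5 270.0 39.94068145751953 1851.0 [0.64036735 0.24350815]
321.6291198730469 215.59616088867188 29.300718307495117 2513.5 [0.52161074 0.00724451]
lin cm [-0.09 -0.04 17.68] twist 0.8889192481997457 | pos [0.5233 0.0081 0.1888] rot [ 3.142 -0.     2.86 ] F [ 0.2 -0.4 -0.3] w 0.0855 t 15.65
[0.53959347 0.28126643]
```

View pics/w4.png

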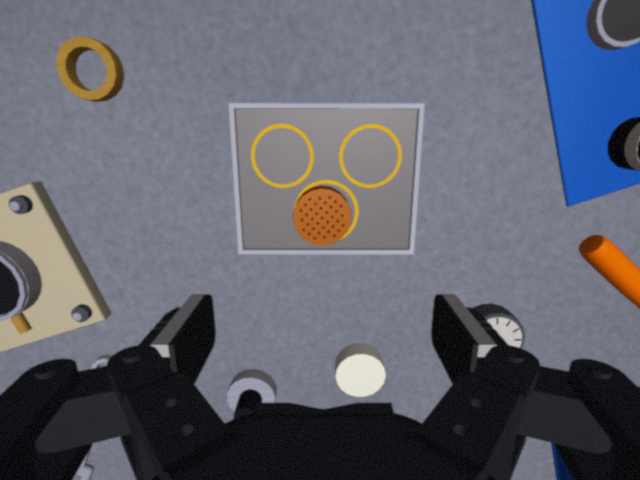

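View pics/t2.png

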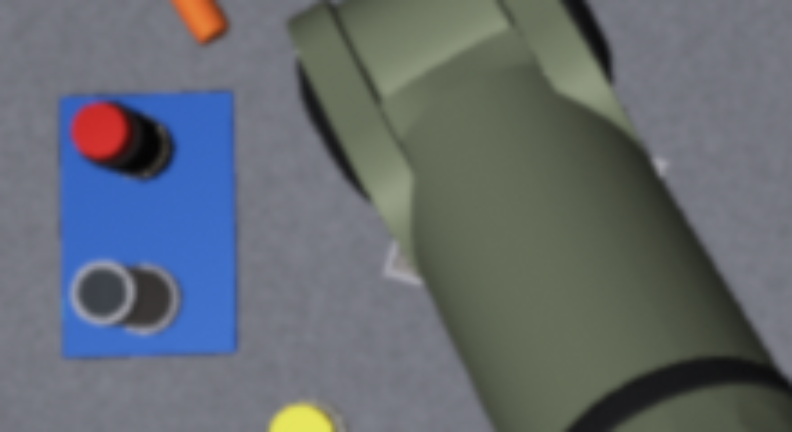

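Both tall things stand upright on the mat. The bronze disc is at pixel (322,216) in the wrist view, centred under the gripper.

>>> move_arm --gripper '[1,1,1,1,1,1,1,1]' --pt "0 0 2.7" --pt "0 0 2.7" --pt "0 0 2.7" --pt "0 0 2.7" --pt "0 0 2.7" --pt "0 0 2" --pt "0 0 1.5" --pt "0 0 0.6" --twist '[0,0,0,0,0,0,0,0]'

```text
clock: 16.5
position: [0.523, 0.0084, 0.0118]
tool_rot: [-3.141, -0.001, 2.861]
force: [-0.3, -0.2, -0.5]
grip_width: 0.0855
finger_force: 0.0
```

>>> move_arm --gripper '[0.3,0.2,0.2,0.2,0.2,0.2,0.2,0.2]' --pt "0 0 0" --pt "0 0 0" --pt "0 0 0" --pt "0 0 0" --pt "0 0 0" --pt "0 0 0" --pt "0 0 0" --pt "0 0 0" --twist '[0,0,0,0,0,0,0,0]' --squeeze 40

```text
clock: 17.3
position: [0.524, 0.0082, 0.014]
tool_rot: [3.141, 0.002, 2.862]
force: [-2.4, -0.7, 9.0]
grip_width: 0.0484
finger_force: 39.6
```

>>> move_arm --gripper '[0.2,0.2,0.2,0.2,0.2,0.2,0.2,0.2]' --pt "0 0 -1" --pt "0 0 -2" --pt "0 0 -3" --pt "0 0 -3" --pt "0 0 -2" --pt "-0.5 -2.6 0" --pt "-0.7 -3.4 0" --pt "-0.7 -3.4 0" --twist '[0,0,0,0,0,0,0,0]'

```text
clock: 18.1
position: [0.5157, -0.0884, 0.1241]
tool_rot: [-3.141, 0.001, 2.863]
force: [0.8, -0.1, -1.9]
grip_width: 0.048
finger_force: 42.2
```

>>> move_arm --gripper '[0.2,0.2,0.2,0.2,0.2,0.2,0.2,0.2]' --pt "-0.7 -3.4 0" --pt "-0.7 -3.4 0" --pt "-0.7 -3.4 0" --pt "-0.7 -3.4 0" --pt "-0.7 -3.4 0" --pt "-0.7 -3.3 0" --pt "0 0 0" --pt "0 0 0" --twist '[0,0,0,0,0,0,0,0]'

```text
clock: 18.9
position: [0.4998, -0.2945, 0.1235]
tool_rot: [3.141, 0.0, 2.86]
force: [-0.2, 0.7, -1.7]
grip_width: 0.048
finger_force: 42.1
```

```bash
python3 -c "
from b import *
to(.5008,-.2953,.036)
f=grab('wrist','w5')
for c in orange(f):
  (u,v),r=cv2.minEnclosingCircle(c);print(u,v,r,cv2.contourArea(c),ray(f,u,v,.14))
"
```

```text
lin cm [-0.11 -0.05  8.75] twist None | pos [ 0.4998 -0.2945  0.1235] rot [3.141 0.    2.86 ] F [-0.2  0.7 -1.7] w 0.048 t 18.9
322.6751403808594 310.1839904785156 64.14665985107422 11259.5 [ 0.49467682 -0.29339978]
```

View pics/w5.png

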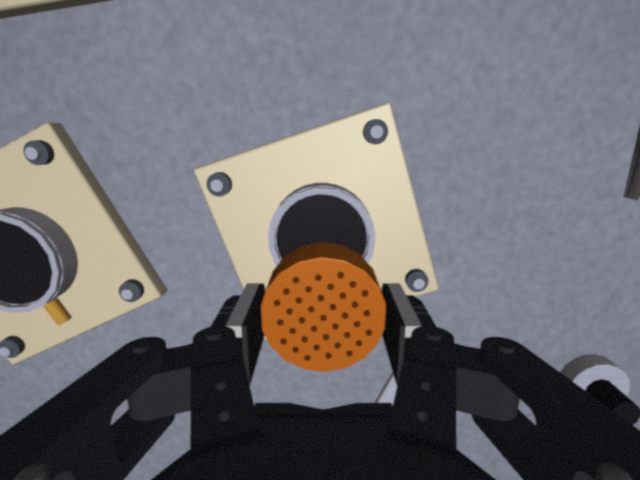

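```bash
python3 -c "
from b import *
f=grab('wrist');o=monitor.observe();p=o['position']
print('tcp at disc top',proj(f,[p[0],p[1],.1375]))
for u,v in ((324.5,310),(324.5,314)): print(ray(f,u,v,.1375),p)
a,b,c=[ray(f,*q,.024) for q in ((219,184),(376,131),(417,281))]
print('cell',(a+c)/2,np.linalg.norm(a-c),np.linalg.norm(a-b),np.linalg.norm(b-c))
# seat left/right/top edges of inner black
print('seat',[ray(f,u,v,.030) for u,v in ((276,237),(369,236),(322,194))])
g=f['img'].astype(int).max(2);m=((g<60)).astype(np.uint8)
r=g[230,255:390];print(r)
print(g[175:260,322])
print(g[240:400,324])
"
```

```text
tcp at disc top [324.79301366 319.63662547]
[ 0.49635144 -0.29213155] [ 0.50034059 -0.29315377  0.12344024]
[ 0.49798657 -0.29259886] [ 0.50034059 -0.29315377  0.12344024]
cell [ 0.49787065 -0.29393417] 0.1514531622246995 0.10717103058619093 0.10748308262225063
seat [array([ 0.48958273, -0.32330262]), array([ 0.50604276, -0.26349789]), array([ 0.47027815, -0.28581284])]
[213 216 213 213 213 212 213 215 212 215 212 205 185 183 186 184 184 175
 159 149 125  75  44  38  39  40  38  38  38  40  37  42  38  36  40  40
  40  36  41  41  38  39  39  38  39  38  43  38  39  39  39  40  40  39
  40  39  40  35  43  40  37  42  35  37  41  39  38  39  40  34  37  39
  44  41  34  39  41  37  41  41  41  35  39  42  38  40  39  37  38  35
  38  40  35  36  38  41  38  39  32  34  36  41  41  36  42  38  42  36
  59 103 150 175 182 182 183 180 182 181 197 214 216 219 216 218 217 218
 217 218 216 217 217 216 217 216 215]
[224 224 224 223 224 221 213 171 114  93 121 155 143 162 179 184 183 184
 169 122  68  46  44  37  45  42  45  45  40  44  42  41  41  42  41  40
  48  41  44  44  40  42  41  41  37  39  41  43  38  40  40  37  40  42
  41  39  37  40  39  38  39  31  38  37  41  41  49  68  77  82  80  79
  83  79  83  81  82  86  84  83  84 106 152 194 196]
[ 34  46  59  73  81  81  79  83  84  76  83  80  83  81  80  84  97 139
 188 195 184 185 182 185 186 184 185 185 182 186 184 182 182 181 184 183
 182 185 183 182 183 179 183 181 184 180 180 182 183 183 181 182 180 183
 178 174 157 152 152 157 165 178 180 180 179 178 178 178 181 180 178 180
 179 176 160 116  89  88  91  94 120 159 178 176 181 177 179 178 175 177
 179 180 178 165 127  91  89  89 100 124 161 174 177 178 177 177 177 176
 177 178 176 179 178 168 168 165 161 169 175 177 177 177 176 178 178 177
 175 177 176 176 171 161 135 146 146 144 146 144 145 147 146 148 149 147
 146 148 149 143 146 146 146 145 147 143 144 143 146 152 149 150]
```

>>> move_arm --gripper '[0.2,0.2,0.2,0.2,0.2,0.2,0.2,0.2]' --pt "0 -0.15 2" --pt "0 0 2" --pt "0 0 2" --pt "0 0 1.2" --pt "0 0 0.6" --pt "0 0 0.4" --pt "0 0 0.2" --pt "0 0 0" --twist '[0,0,0,0,0,0,0,0]'

```text
clock: 19.8
position: [0.4999, -0.2955, 0.0391]
tool_rot: [-3.141, 0.0, 2.862]
force: [-0.6, -0.2, -1.4]
grip_width: 0.0483
finger_force: 42.1
```

>>> move_arm --gripper '[0.2,0.2,0.2]' --pt "0 0 0.15" --pt "0 0 0.1" --pt "0 0 0" --twist '[0,0,0]'

```text
clock: 20.1
position: [0.4997, -0.2956, 0.0364]
tool_rot: [-3.142, 0.0, 2.862]
force: [-0.1, -0.0, -1.1]
grip_width: 0.0485
finger_force: 42.1
```

>>> move_arm --gripper '[0.2,0.2,0.2]' --pt "0 0 0.1" --pt "0 0 0.05" --pt "0 0 0" --twist '[0,0,0]'

```text
clock: 20.4
position: [0.4998, -0.2956, 0.036]
tool_rot: [-3.141, 0.0, 2.862]
force: [-7.6, 2.5, 22.4]
grip_width: 0.048
finger_force: 44.4
```

>>> move_arm --gripper '[0.5,1,1,1,1,1,1,1]' --pt "0 0 -0.1" --pt "0 0 -0.2" --pt "0 0 -1" --pt "0 0 -2.5" --pt "0 0 -3" --pt "0 0 -3" --pt "0 0 -3" --pt "0 0 -1" --twist '[0,0,0,0,0,0,0,0]'

```text
clock: 21.2
position: [0.5008, -0.2958, 0.1762]
tool_rot: [-3.141, 0.004, 2.862]
force: [1.1, 0.3, -0.8]
grip_width: 0.0854
finger_force: 0.0
```

```bash
python3 -c "
from b import *
f=grab('wrist','w6')
for c in orange(f):
  (u,v),r=cv2.minEnclosingCircle(c);print(u,v,r,cv2.contourArea(c),ray(f,u,v,.05))
to(.6877,-.1159,.021)
"
```

```text
322.8853759765625 223.5211944580078 32.99356460571289 3203.0 [ 0.49817791 -0.29535987]
lin cm [-12.94  22.48  15.55] twist None | pos [ 0.5008 -0.2959  0.1763] rot [-3.14   0.004  2.862] F [ 0.8 -0.4  1.6] w 0.0852 t 21.25
```

View pics/w6.png

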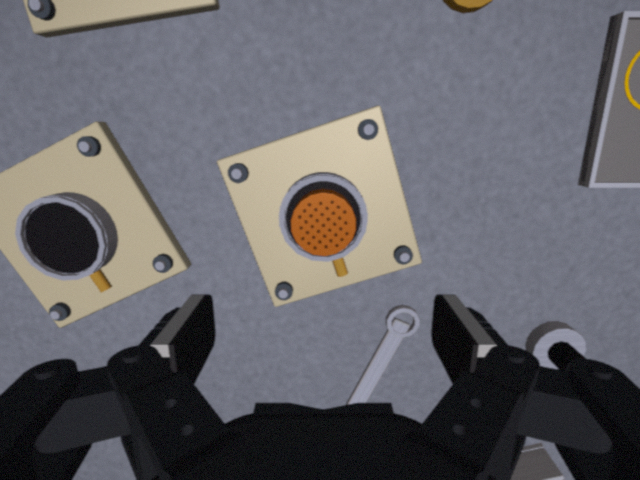

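The disc lies flat inside the rim, at pixel (323,223) on the wrist image, so I'll go to the cap.

>>> move_arm --gripper '[0.8,0.7,0.7,0.7,0.7,0.7,0.7,0.7]' --pt "-1.6 2.8 0" --pt "-1.6 2.8 0" --pt "-1.6 2.8 0" --pt "-1.6 2.8 0" --pt "-1.6 2.8 0" --pt "-1.6 2.8 0" --pt "-1.6 2.8 0" --pt "-1.7 2.9 0" --twist '[0,0,0,0,0,0,0,0]'

```text
clock: 22.05
position: [0.6862, -0.114, 0.1718]
tool_rot: [-3.141, -0.001, 2.862]
force: [0.1, 0.5, -0.7]
grip_width: 0.0597
finger_force: 0.0
```

```bash
python3 -c "
from b import *
f=grab('wrist','w7')
g=f['img'].max(2);m=(g<45).astype(np.uint8);m[290:]=0;m=cv2.morphologyEx(m,cv2.MORPH_OPEN,np.ones((5,5)))
for c in cv2.findContours(m,0,1)[0]:
  x,y,w,h=cv2.boundingRect(c);print(x,y,w,h)
print(proj(f,[.6877,-.1159,.042]))
to(.6877,-.1159,.021)
"
```

```text
308 211 26 32
0 142 4 9
577 101 33 66
0 66 38 22
0 0 22 13
[321.35869471 228.98107078]
lin cm [-0.09 -0.83 15.09] twist None | pos [ 0.689  -0.1082  0.1719] rot [ 3.138 -0.     2.867] F [-2.9  5.7 -0.7] w 0.0596 t 22.1
```

View pics/w7.png

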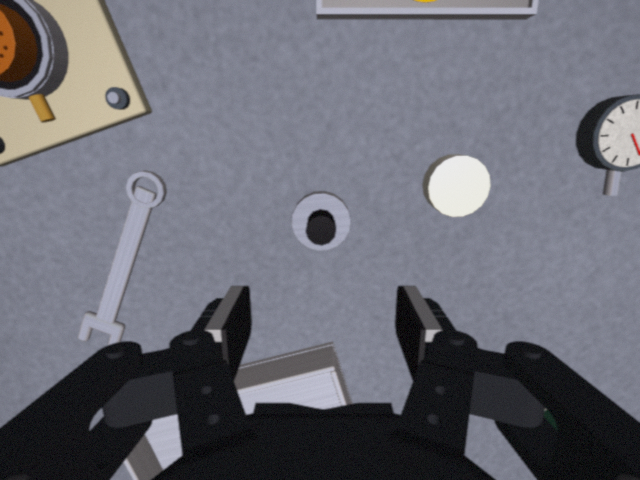

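>>> move_arm --gripper '[0.7,0.7]' --pt "0 0 1" --pt "0 0 0" --twist '[0,0]'

```text
clock: 22.3
position: [0.6846, -0.1152, 0.1604]
tool_rot: [-3.141, -0.003, 2.862]
force: [0.2, -1.5, 0.0]
grip_width: 0.0596
finger_force: 0.0
```

```bash
python3 -c "
from b import *
to(.6877,-.1159,.021)
"
```

```text
lin cm [-0.36  0.04 13.94] twist None | pos [ 0.6846 -0.1152  0.1604] rot [-3.141e+00 -3.000e-03  2.862e+00] F [ 0.2 -1.5  0. ] w 0.0596 t 22.3
```

>>> move_arm --gripper '[0.7,0.7,0.7,0.7,0.7,0.7,0.7,0.7]' --pt "-0.3 0 2.4" --pt "0 0 2.4" --pt "0 0 2.4" --pt "0 0 2.4" --pt "0 0 2" --pt "0 0 1.4" --pt "0 0 0.8" --pt "0 0 0.1" --twist '[0,0,0,0,0,0,0,0]'

```text
clock: 23.1
position: [0.6883, -0.1158, 0.0231]
tool_rot: [-3.141, -0.001, 2.862]
force: [0.2, 0.6, 0.1]
grip_width: 0.06
finger_force: 0.0
```

>>> move_arm --gripper '[0.3,0,0,0,0,0,0,0]' --pt "0 0 0" --pt "0 0 0" --pt "0 0 0" --pt "0 0 0" --pt "0 0 0" --pt "0 0 0" --pt "0 0 0" --pt "0 0 0" --twist '[0,0,0,0,0,0,0,0]' --squeeze 40

```text
clock: 23.9
position: [0.6891, -0.1158, 0.0249]
tool_rot: [-3.142, 0.001, 2.862]
force: [-1.4, 0.3, 5.0]
grip_width: 0.0225
finger_force: 38.9
```

>>> move_arm --gripper '[0,0,0,0,0,0,0,0]' --pt "0 0 -1" --pt "0 0 -2.5" --pt "0 0 -3.5" --pt "0 0 -3" --pt "0 0 -1.5" --pt "1.2 -2 0" --pt "1.7 -2.9 0" --pt "1.7 -2.9 0" --twist '[0,0,0,0,0,0,0,0]'

```text
clock: 24.7
position: [0.6218, -0.1783, 0.1385]
tool_rot: [-3.141, -0.001, 2.863]
force: [0.8, -0.9, -3.0]
grip_width: 0.0222
finger_force: 39.6
```

>>> move_arm --gripper '[0,0,0,0,0,0,0,0]' --pt "1.7 -2.9 0" --pt "1.7 -2.9 0" --pt "1.7 -2.9 0" --pt "1.7 -2.9 0" --pt "1.2 -2 0" --pt "0.6 -1.1 0" --pt "0 0 0" --pt "0 0 0" --twist '[0,0,0,0,0,0,0,0]'

```text
clock: 25.5
position: [0.5004, -0.2947, 0.1389]
tool_rot: [3.141, 0.0, 2.863]
force: [-0.5, 0.5, -3.5]
grip_width: 0.0222
finger_force: 39.6
```

```bash
python3 -c "
from b import *
to(.4998,-.2955,.067)
f=grab('wrist','w8')
o=monitor.observe();p=o['position']
print('tcp', proj(f,[p[0],p[1],p[2]+.018]),'at plate top',proj(f,[p[0],p[1],p[2]-.0095]))
"
```

```text
lin cm [ 0.04 -0.1   7.19] twist None | pos [ 0.5004 -0.2947  0.1389] rot [3.141 0.    2.863] F [-0.5  0.5 -3.5] w 0.0222 t 25.5
tcp [324.75002983 325.12979465] at plate top [324.39421695 293.82478171]
```

View pics/w8.png

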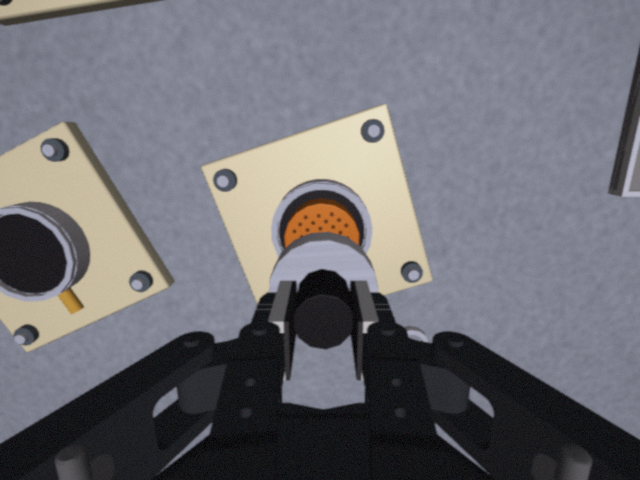

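>>> move_arm --gripper '[0,0,0,0,0,0,0,0]' --pt "0 -0.1 1.5" --pt "0 0 2" --pt "0 0 1.3" --pt "0 0 0.7" --pt "0 0 0.4" --pt "0 0 0.2" --pt "0 0 0.1" --pt "0 0 0" --twist '[0,0,0,0,0,0,0,0]'

```text
clock: 26.35
position: [0.4996, -0.2966, 0.0771]
tool_rot: [-3.141, 0.001, 2.862]
force: [-0.7, 0.0, -2.0]
grip_width: 0.0221
finger_force: 39.6
```

>>> move_arm --gripper '[0,0,0]' --pt "0 0 0.1" --pt "0 0 0.1" --pt "0 0 0" --twist '[0,0,0]'

```text
clock: 26.65
position: [0.4995, -0.2966, 0.0749]
tool_rot: [-3.141, 0.0, 2.862]
force: [0.1, -0.3, -2.1]
grip_width: 0.0223
finger_force: 39.8
```

>>> move_arm --gripper '[0,0,0]' --pt "0 0 0.1" --pt "0 0 0.05" --pt "0 0 0" --twist '[0,0,0]'

```text
clock: 26.95
position: [0.4997, -0.2966, 0.0748]
tool_rot: [-3.141, 0.001, 2.862]
force: [-8.8, 3.1, 25.6]
grip_width: 0.0224
finger_force: 42.4
```

>>> move_arm --gripper '[0.3,0.6,0.8,1,1,1,1,1]' --pt "0 0 -0.1" --pt "0 0 -0.1" --pt "0 0 -1" --pt "0 0 -2.5" --pt "0 0 -3" --pt "0 0 -3" --pt "0 0 -2" --pt "0 0 -0.5" --twist '[0,0,0,0,0,0,0,0]'

```text
clock: 27.75
position: [0.5003, -0.2967, 0.1981]
tool_rot: [-3.141, 0.003, 2.862]
force: [0.3, 0.5, -0.1]
grip_width: 0.0854
finger_force: 0.0
```

```bash
python3 -c "
from b import *
f=grab('wrist','w9')
g=f['img'].max(2);m=(g<45).astype(np.uint8);m[290:]=0;m=cv2.morphologyEx(m,cv2.MORPH_OPEN,np.ones((5,5)))
for c in cv2.findContours(m,0,1)[0]:print(cv2.boundingRect(c))
print(proj(f,[.4998,-.2956,.092]));to(.4369,.2753)
"
```

```text
(309, 211, 29, 36)
(47, 199, 67, 64)
[324.66864823 233.1840475 ]
lin cm [21.86 53.24 -0.09] twist None | pos [ 0.5    -0.2967  0.1974] rot [-3.141e+00  2.000e-03  2.862e+00] F [ 1.4 -0.4  1. ] w 0.0851 t 27.8
```

View pics/w9.png

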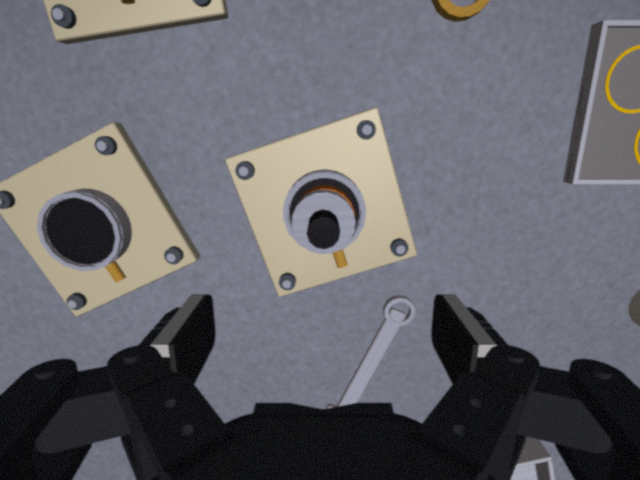

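The cap sits level on the disc within the rim, with the knob at pixel (323,230). Next I'll fetch the mould back from the mat.

>>> move_arm --gripper '[1,1,1,1,1,1,1,1]' --pt "1.5 3.8 0" --pt "1.5 3.8 0" --pt "1.5 3.8 0" --pt "1.5 3.8 0" --pt "1.5 3.8 0" --pt "1.5 3.8 0" --pt "1.5 3.8 0" --pt "1.5 3.8 0" --twist '[0,0,0,0,0,0,0,0]'

```text
clock: 28.6
position: [0.4672, 0.0303, 0.1947]
tool_rot: [-3.141, -0.001, 2.862]
force: [1.0, -0.6, -0.4]
grip_width: 0.0856
finger_force: 0.0
```

>>> move_arm --gripper '[1,1,1,1,1,1,1,1]' --pt "1.6 3.8 0" --pt "1.6 3.8 0" --pt "1.6 3.8 0" --pt "1.6 3.8 0" --pt "1.6 3.8 0" --pt "1.6 3.8 0" --pt "0 0 0" --pt "0 0 0" --twist '[0,0,0,0,0,0,0,0]'

```text
clock: 29.4
position: [0.4378, 0.2751, 0.1945]
tool_rot: [-3.141, -0.001, 2.864]
force: [0.1, -0.9, -0.6]
grip_width: 0.085
finger_force: 0.0
```

>>> move_arm --gripper '[1,1,1,1,1,1,1,1]' --pt "0 0 0" --pt "0 0 0" --pt "0 0 0" --pt "0 0 0" --pt "0 0 0" --pt "0 0 0" --pt "0 0 0" --pt "0 0 0" --twist '[8,8,8,8,8,8,8,8]'

```text
clock: 30.2
position: [0.4389, 0.2728, 0.1949]
tool_rot: [-3.141, 0.001, 1.737]
force: [0.1, -0.2, 0.9]
grip_width: 0.0851
finger_force: 0.0
```

>>> move_arm --gripper '[1,1,1,1,1]' --pt "0 0 0" --pt "0 0 0" --pt "0 0 0" --pt "0 0 0" --pt "0 0 0" --twist '[8,8,8,3,0]'

```text
clock: 30.7
position: [0.4388, 0.2732, 0.195]
tool_rot: [-3.142, 0.001, 1.271]
force: [-0.6, 0.0, -0.7]
grip_width: 0.0855
finger_force: 0.0
```

```bash
python3 -c "
from b import *
to(.4369,.2753,.0536,1.274)
"
```

```text
lin cm [ 0.16 -0.25 14.14] twist -0.15492427852607943 | pos [0.4388 0.2732 0.195 ] rot [-3.142e+00  1.000e-03  1.271e+00] F [-0.6  0.  -0.7] w 0.0855 t 30.7
```

>>> move_arm --gripper '[1,1,1,1,1,1,1,1]' --pt "0.2 -0.2 2.4" --pt "0 0 2.4" --pt "0 0 2.4" --pt "0 0 2.4" --pt "0 0 2" --pt "0 0 1.5" --pt "0 0 0.8" --pt "0 0 0.1" --twist '[0,0,0,0,0,0,0,0]'

```text
clock: 31.5
position: [0.437, 0.2762, 0.0546]
tool_rot: [-3.141, 0.001, 1.274]
force: [-0.6, 0.1, 0.7]
grip_width: 0.0855
finger_force: 0.0
```

>>> move_arm --gripper '[0.3,0.1,0.1,0.1,0.1,0.1,0.1,0.1]' --pt "0 0 0" --pt "0 0 0" --pt "0 0 0" --pt "0 0 0" --pt "0 0 0" --pt "0 0 0" --pt "0 0 0" --pt "0 0 0" --twist '[0,0,0,0,0,0,0,0]' --squeeze 50

```text
clock: 32.3
position: [0.4375, 0.2773, 0.0561]
tool_rot: [3.141, -0.001, 1.274]
force: [-2.3, -1.0, 10.8]
grip_width: 0.039
finger_force: 44.5
```

```bash
python3 -c "
from b import *
to(.467,-.0121,.133,1.274)
"
```

```text
lin cm [-26.8   11.29  -7.7 ] twist 0.00026627127689621185 | pos [0.4375 0.2773 0.0561] rot [ 3.141e+00 -1.000e-03  1.274e+00] F [-2.3 -1.  10.8] w 0.039 t 32.3
```

>>> move_arm --gripper '[0.1,0.1,0.1,0.1,0.1,0.1,0.1,0.1]' --pt "0 0 -1" --pt "0 0 -2" --pt "0 0 -2.5" --pt "0 0 -2" --pt "-2 0.8 0" --pt "-3 1.3 0" --pt "-3 1.3 0" --pt "-3 1.3 0" --twist '[0,0,0,0,0,0,0,0]'

```text
clock: 33.1
position: [0.4498, 0.1567, 0.1309]
tool_rot: [3.141, 0.0, 1.274]
force: [0.9, -0.2, -5.5]
grip_width: 0.0391
finger_force: 46.1
```

>>> move_arm --gripper '[0.1,0.1,0.1,0.1,0.1,0.1,0.1,0.1]' --pt "-3 1.3 0" --pt "-3 1.3 0" --pt "-3 1.3 0" --pt "-3 1.3 0" --pt "-2 0.8 0" --pt "-1.6 0.5 0" --pt "0 0 2" --pt "0 0 2" --twist '[0,0,0,0,0,0,0,0]'

```text
clock: 33.9
position: [0.4668, -0.011, 0.0907]
tool_rot: [3.14, -0.0, 1.272]
force: [-0.1, -0.7, -4.6]
grip_width: 0.0393
finger_force: 46.3
```

```bash
python3 -c "
from b import *
to(.4676,-.0105,.0601,1.274)
"
```

```text
lin cm [0.07 0.05 3.06] twist -0.09722414142266093 | pos [ 0.4668 -0.011   0.0907] rot [ 3.14  -0.     1.272] F [-0.1 -0.7 -4.6] w 0.0393 t 33.9
```

>>> move_arm --gripper '[0.1,0.1,0.1,0.1,0.1,0.1,0.1]' --pt "0.05 0.05 1.2" --pt "0 0 0.8" --pt "0 0 0.4" --pt "0 0 0.2" --pt "0 0 0.1" --pt "0 0 0" --pt "0 0 0" --twist '[0,0,0,0,0,0,0]'

```text
clock: 34.6
position: [0.4673, -0.0098, 0.0636]
tool_rot: [3.141, -0.0, 1.274]
force: [-0.0, 0.1, -5.1]
grip_width: 0.0391
finger_force: 46.2
```

>>> move_arm --gripper '[0.1,0.1,0.1,0.1]' --pt "0 0 0.1" --pt "0 0 0.1" --pt "0 0 0.05" --pt "0 0 0" --twist '[0,0,0,0]'

```text
clock: 35.0
position: [0.4671, -0.0098, 0.0607]
tool_rot: [-3.141, 0.0, 1.274]
force: [0.5, -0.4, -5.0]
grip_width: 0.0391
finger_force: 46.2
```

>>> move_arm --gripper '[0.1,0.1,0.1,0.1]' --pt "0 0 0.1" --pt "0 0 0.05" --pt "0 0 0.05" --pt "0 0 0" --twist '[0,0,0,0]'

```text
clock: 35.4
position: [0.4673, -0.0099, 0.06]
tool_rot: [3.141, 0.001, 1.274]
force: [-9.6, -0.9, 34.8]
grip_width: 0.0389
finger_force: 50.1
```

>>> move_arm --gripper '[0.6,1,1,1,1,1,1,1]' --pt "0 0 -0.1" --pt "0 0 0" --pt "0 0 -1" --pt "0 0 -2.5" --pt "0 0 -3" --pt "0 0 -3" --pt "0 0 -3" --pt "0 0 -0.8" --twist '[0,0,0,0,0,0,0,0]'

```text
clock: 36.2
position: [0.4682, -0.0097, 0.1961]
tool_rot: [3.138, -0.001, 1.274]
force: [0.1, 0.2, -2.1]
grip_width: 0.0852
finger_force: 0.0
```

>>> move_arm --gripper '[1,1,1,1,1,1,1,1]' --pt "3.8 -0.2 0" --pt "3.8 -0.2 0" --pt "3.8 -0.2 0" --pt "3.8 -0.2 0" --pt "3.8 -0.2 0" --pt "3.8 -0.2 0" --pt "3.8 -0.2 0" --pt "3.4 -0.2 0" --twist '[0,0,0,0,0,0,0,0]'

```text
clock: 37.0
position: [0.5396, 0.2836, 0.1928]
tool_rot: [-3.141, -0.0, 1.274]
force: [0.2, 0.5, -0.1]
grip_width: 0.085
finger_force: 0.0
```

>>> move_arm --gripper '[1,1]' --pt "0 0 0" --pt "0 0 0" --twist '[0,0]'

```text
clock: 37.2
position: [0.5391, 0.2822, 0.1924]
tool_rot: [-3.141, 0.001, 1.275]
force: [0.3, -0.5, -0.9]
grip_width: 0.0858
finger_force: 0.0
```

```bash
python3 -c "
from b import *
to(.5404,.2817,.0545,1.274)
t=grab('top')
cv2.imwrite('pics/t3.png',cv2.resize(t['img'][190:275,230:320],None,fx=6,fy=6)[:,:,::-1])
"
```

```text
lin cm [-0.    0.15 13.79] twist 0.06685636498086962 | pos [0.5391 0.2822 0.1924] rot [-3.141e+00  1.000e-03  1.275e+00] F [ 0.3 -0.5 -0.9] w 0.0858 t 37.2
```

View pics/t3.png

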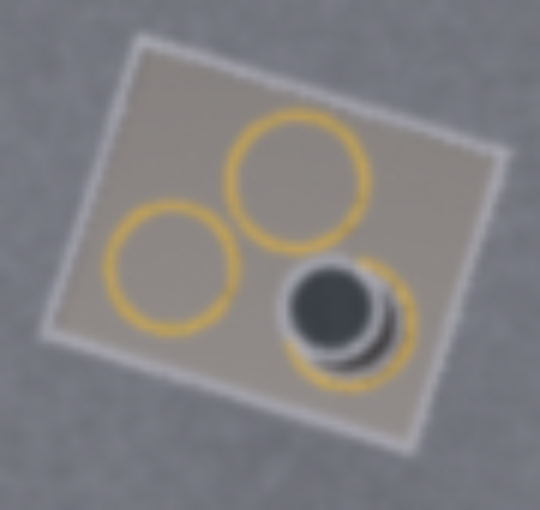

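The mould is back: its top is at full-image pixel (285.3,241.2), against (285.4,241.2) at the start. Now the transducer.

>>> move_arm --gripper '[1,1,1,1,1,1,1,1]' --pt "0 0.15 2.4" --pt "0 0 2.4" --pt "0 0 2.4" --pt "0 0 2.4" --pt "0 0 2" --pt "0 0 1.2" --pt "0 0 0.7" --pt "0 0 0" --twist '[0,0,0,0,0,0,0,0]'

```text
clock: 38.05
position: [0.541, 0.2808, 0.0576]
tool_rot: [-3.141, 0.001, 1.273]
force: [0.1, -0.2, 0.3]
grip_width: 0.0856
finger_force: 0.0
```

>>> move_arm --gripper '[0.3,0.1,0.1,0.1,0.1,0.1,0.1,0.1]' --pt "0 0 0" --pt "0 0 0" --pt "0 0 0" --pt "0 0 0" --pt "0 0 0" --pt "0 0 0" --pt "0 0 0" --pt "0 0 0" --twist '[0,0,0,0,0,0,0,0]' --squeeze 40

```text
clock: 38.85
position: [0.5412, 0.2817, 0.0586]
tool_rot: [3.141, -0.001, 1.274]
force: [-2.3, -0.3, 6.3]
grip_width: 0.0429
finger_force: 39.7
```

```bash
python3 -c "
from b import *
p=monitor.observe()['position'];q=p-[.5404,.2817,.0542]
to(.4884+q[0],.0599+q[1],.0582+q[2]);print(q)
"
```

```text
lin cm [-22.73   1.52  -0.42] twist None | pos [0.5412 0.2817 0.0586] rot [ 3.141e+00 -1.000e-03  1.274e+00] F [-2.3 -0.3  6.3] w 0.0429 t 38.85
[ 7.92181527e-04 -1.39666853e-05  4.39950446e-03]
```

>>> move_arm --gripper '[0.1,0.1,0.1,0.1,0.1,0.1,0.1,0.1]' --pt "0 0 -1" --pt "0 0 -2" --pt "0 0 -2.5" --pt "0 0 -2" --pt "-2 0.1 0" --pt "-2.5 0.2 0" --pt "-3 0.2 0" --pt "-3 0.2 0" --twist '[0,0,0,0,0,0,0,0]'

```text
clock: 39.65
position: [0.5166, 0.1778, 0.1334]
tool_rot: [3.141, -0.0, 1.274]
force: [0.7, -0.3, -3.5]
grip_width: 0.0429
finger_force: 41.4
```

>>> move_arm --gripper '[0.1,0.1,0.1,0.1,0.1,0.1,0.1,0.1]' --pt "-3 0.2 0" --pt "-3 0.2 0" --pt "-3 0.2 0" --pt "-2 0.2 0" --pt "-1.2 0 0" --pt "0 0 2" --pt "0 0 2" --pt "0 0 1" --twist '[0,0,0,0,0,0,0,0]'

```text
clock: 40.45
position: [0.4886, 0.0602, 0.082]
tool_rot: [-3.141, 0.0, 1.274]
force: [-0.1, 0.4, -2.5]
grip_width: 0.0434
finger_force: 41.4
```

```bash
python3 -c "
from b import *
to(.4892,.0599,.0626)
"
```

```text
lin cm [-0.01  0.06  1.94] twist None | pos [0.4886 0.0602 0.082 ] rot [-3.141  0.     1.274] F [-0.1  0.4 -2.5] w 0.0434 t 40.45
```

>>> move_arm --gripper '[0.1,0.1,0.1,0.1,0.1,0.1]' --pt "0 0.05 0.7" --pt "0 0 0.5" --pt "0 0 0.3" --pt "0 0 0.1" --pt "0 0 0" --pt "0 0 0" --twist '[0,0,0,0,0,0]'

```text
clock: 41.05
position: [0.4897, 0.0597, 0.0671]
tool_rot: [3.141, -0.0, 1.274]
force: [0.0, 0.3, -3.2]
grip_width: 0.0428
finger_force: 41.4
```

>>> move_arm --gripper '[0.1,0.1,0.1,0.1]' --pt "0 0 0.1" --pt "0 0 0.05" --pt "0 0 0" --pt "0 0 0" --twist '[0,0,0,0]'

```text
clock: 41.45
position: [0.4895, 0.0597, 0.0653]
tool_rot: [3.142, -0.0, 1.274]
force: [-0.1, -0.8, -3.1]
grip_width: 0.0431
finger_force: 41.4
```

>>> move_arm --gripper '[0.1,0.1,0.1,0.1,0.1]' --pt "0 0 0.1" --pt "0 0 0.1" --pt "0 0 0.05" --pt "0 0 0" --pt "0 0 0" --twist '[0,0,0,0,0]'

```text
clock: 41.95
position: [0.4894, 0.0597, 0.0628]
tool_rot: [-3.141, 0.0, 1.274]
force: [0.0, -0.7, -3.5]
grip_width: 0.043
finger_force: 41.6
```

>>> move_arm --gripper '[0.1,0.1,0.1,0.1]' --pt "0 0 0.1" --pt "0 0 0.05" --pt "0 0 0" --pt "0 0 0" --twist '[0,0,0,0]'

```text
clock: 42.35
position: [0.4896, 0.06, 0.0624]
tool_rot: [3.141, 0.0, 1.274]
force: [-9.0, 0.4, 29.5]
grip_width: 0.0432
finger_force: 44.5
```

Contact. I'll release, rise, and swing clear toward the mat for a final look.

>>> move_arm --gripper '[0.6,1,1,1,1,1,1,1]' --pt "0 0 -0.1" --pt "0 0 0" --pt "0 0 -1" --pt "0 0 -2.5" --pt "0 0 -3" --pt "0 0 -3" --pt "0 0 -3" --pt "0 0 -1.5" --twist '[0,0,0,0,0,0,0,0]'

```text
clock: 43.15
position: [0.49, 0.0599, 0.2052]
tool_rot: [3.139, -0.001, 1.274]
force: [0.4, -0.0, -0.6]
grip_width: 0.0854
finger_force: 0.0
```

>>> move_arm --gripper '[1,1,1,1,1,1,1,1]' --pt "3.5 0 0" --pt "3.5 0 0" --pt "3.5 0 0" --pt "3.5 0 0" --pt "3.5 0 0" --pt "3.5 0 0" --pt "0 0 0" --pt "0 0 0" --twist '[0,0,0,0,0,0,0,0]'

```text
clock: 43.95
position: [0.5505, 0.261, 0.2025]
tool_rot: [-3.141, 0.0, 1.275]
force: [-0.4, -0.3, 0.0]
grip_width: 0.0853
finger_force: 0.0
```

```bash
python3 m.py 2>&1 | head -6
```

```text
red [253.2 230.8] 185 [0.4881 0.0606]
Traceback (most recent call last):
  File "m.py", line 12, in <module>
    rep('bronze',(h>6)&(h<18)&(sa>120)&(v>120),(262,203,298,235),.028)
    ~~~^^^^^^^^^^^^^^^^^^^^^^^^^^^^^^^^^^^^^^^^^^^^^^^^^^^^^^^^^^^^^^^
  File "m.py", line 10, in rep
```

That picture is the old crop, because the script stopped before saving: the bronze disc is no longer in the caddy. It also took me past the picture limit, so I'll check the rest by numbers only.

```bash
sed -i "/^rep('bronze'/d;/^for b in/d;/^c,a,m=/,\$d" m.py; cat >> m.py <<'E'
rep('capknob',v<60,(393,218,418,246),.092)
rep('mouldtop',v<85,(276,232,294,250),.118)
E
python3 m.py; python3 -c "
import cv2,numpy as np
H=cv2.cvtColor(cv2.imread('pics/top.png'),cv2.COLOR_BGR2HSV)[...,2];m=np.zeros_like(H);m[232:250,276:294]=H[232:250,276:294]<85
n,l,s,c=cv2.connectedComponentsWithStats(m);print(c[1+s[1:,4].argmax()],s[1:,4].max())"
```

```text
red [253.2 230.8] 185 [0.4881 0.0606]
white [285.7 152. ] 304 [ 6.913e-01 -6.000e-04]
gaugeface [231.1 152.3] 293 [0.6864 0.1328]
[284.7699115 240.7699115] 113Traceback (most recent call last):
  File "m.py", line 14, in <module>
    rep('knob',(v<60),(320,142,347,168),.042)
    ~~~^^^^^^^^^^^^^^^^^^^^^^^^^^^^^^^^^^^^^^
  File "m.py", line 10, in rep
    c,a,_=comps(t,mask.astype(np.uint8),box);print(n,np.round(c,1),a,np.round(ray(t,*c,z),4))
          ~~~~~^^^^^^^^^^^^^^^^^^^^^^^^^^^^^
  File "m.py", line 6, in comps
    i=1+np.argmax(st[1:,4]);return c[i],st[i,4],(l==i)
        ~~~~~~~~~^^^^^^^^^^
    return _wrapfunc(a, 'argmax', axis=axis, out=out, **kwds)
    return bound(*args, **kwds)
ValueError: attempt to get argmax of an empty sequence
```

```bash
sed -i "/^rep('knob'/d" m.py; python3 m.py | tail -2
```

```text
capknob [408.5 230.6] 68 [ 0.5    -0.2941]
mouldtop [284.7 241. ] 106 [ 0.467  -0.0115]
```

```bash
python3 -c "
from workcell import bot
print(bot.job_done())"
```

```text
the job is handed in; nothing more can be done
None
```

The job is handed in at about 44 s of robot time, with no verdict returned: by the last camera measurements the cap sits centred on the bronze disc in the cell seat, the mould and transducer stand within about 2 mm of their starting spots, and the white disc and gauge have not moved; I viewed 15 pictures, one over the limit of 14.

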